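# Lock the push-and-turn cap on the cleaning-tablet tub

### The job

The tub of glass-cleaning tablets in the polishing tray has been left open. Put its push-and-turn cap back on the neck, press it down against its spring and turn it clockwise until it locks, so that when you let go it stays locked, level and fully caught in all its catches. Press firmly enough for the spring but never ram the cap down hard on the tub, and leave the other things on the table where they are.

Things in the scene. Friction and masses are not known exactly. Their poses are not given: they have to be found in the camera images.
- cap: Black round cap with ribbed side, 56 mm across, 28 mm tall, 45 to 75 g, rim (open side) down on the table at the start. Origin: centre of the rim; z points up through the closed top. Bore 51 mm. Four inner lugs on its +x, +y, -x, -y axes, each 5.6 mm (14 degrees) wide, from the wall in to 21.2 mm radius, 7.5 to 12 mm above the rim.
- cap_top (a point): Centre of the cap's closed top, 28 mm above its rim; axes as the cap. Grip the ribbed side from above, fingertips about 12 mm above the rim, firmly (30 N or more): the press goes through this grip. Under the top is a sprung liner, 16 mm above the rim when free; the tub's rim pushes it in: 4 N to start, 7.6 N at 3 mm, 10 N at 5 mm, hard stop at 7 mm (12.4 N).
- tub_mouth (a point): Centre of the top of the tub's neck, 103 mm above the table; axes as the TRAY's, not the neck lugs'. White round tub, 75 mm across; neck 40 mm in diameter (38 mm at the very top), 30 mm tall above the shoulder. Cap rim heights along this z: -10.5 mm resting on top of the neck lugs, -16 mm dropped into the gaps on its free liner, -21 mm pressed under the lips, -19 mm locked.
- neck_lugs (a point): Point on the tub's axis, 9 mm below the mouth; axes as the tray's. Four equal neck lugs, 90 degrees apart, each 62 degrees long with 28 degree gaps, reach out to 24.5 mm radius; tops 3 mm below the mouth. The tub was pushed into its ring at any angle, so where the gaps lie is not measured: turn the lightly pressed cap until it drops 5.5 mm (or look from above).
- neck_catches (a point): Point on the tub's axis, 7 mm below the mouth; axes as the tray's. Clockwise (from above) from its gap, each neck lug's underside is a lip 34 degrees long (9 mm below the mouth), a catch 20 degrees long (7 mm below), then an end stop. Pressed 5 to 6.5 mm, the cap turns 50 to 70 degrees clockwise from its gap to the stop; let go there, the spring lifts it 2 mm into the catches.
- tray: Fixed steel tray, 140 mm (x) by 200 mm (y), rim 14 mm high; origin: centre of its underside. The tub stands 45 mm along the tray's +y in a black rubber ring (92 mm across, 25 mm high) that holds it from turning up to 0.4 N m; beyond that the tub turns. A felt-faced wooden block 30 mm high is fixed at the -y end. The tub counts as part of the tray.
- wax_can: Bystander: upright metal can, 66 mm across, 90 mm tall; origin at the centre of its underside. Leave it alone.
- oil_bottle: Bystander: upright amber bottle, 54 mm across, 130 mm tall; origin at the centre of its underside. Leave it alone.
- standoff: Bystander: steel glass-top support, a 50 mm disc with a 22 mm stem, 30 mm tall; origin at the centre of its underside. Leave it alone.
Mind the look-alikes: they are no part of the job. Of the things that look like the cap, take the one that is farthest to the robot's right at the start.

How it is judged:
At the end, for the whole second after the job is handed in: The cap is on the tub's neck, within 3 mm of its axis and 2 degrees of level, at rest, and locked: its rim 17.6 to 20.2 mm below the mouth, which it can only keep with its lugs in the catches under the neck lugs (z of cap in the frame of tub_mouth between -0.0202 and -0.0176 m and horizontal distance between cap and tub_mouth below 0.003 m and angle between cap's own z axis and vertical below 0.035 rad and linear speed of cap below 0.01 m/s and angular speed of cap below 0.1 rad/s); the robot touches nothing.
It fails at once if the cap is rammed or pressed onto the tub with more than 40 N (contact force between cap and tray above 40 N).
It fails at once if the wax can is moved by more than 20 mm (distance of wax_can from where it was at the start of the episode above 0.02 m).
It fails at once if the oil bottle is moved by more than 20 mm (distance of oil_bottle from where it was at the start of the episode above 0.02 m).
It fails at once if the glass-top support is moved by more than 20 mm (distance of standoff from where it was at the start of the episode above 0.02 m).
It also fails if it takes over 67 s, if anything falls off the work surface, if the arm or the gripper's body presses on something with over 40 N, if the wrist force passes 120 N, or if a joint passes its speed limit or range.

### The arm

A 7-joint arm with a two-finger parallel gripper is mounted at the origin on the work surface. World frame = base frame: x ahead of the robot, y to its left, z up, the work surface at z = 0. Lengths are in m, angles in rad, forces in N, time in s.
With the tool pointing down it reaches from about 0.35 to 0.9 m from the base axis. Payload 7.2 kg.
Tool frame: the origin (TCP) lies midway between the tips of the shut fingers; the grasp point (between the pads) lies 19 mm behind it; x points along the fingers, z is the direction in which the jaws open and shut, and the axes are right-handed (so a half turn about x gives the same grasp; the last joint's range is limited). The gripper opens to 88 mm and grips with 3 to 60 N. Pads are 20 mm wide; open, the fingers measure 115 mm over their backs; the gripper's body (75 mm by 178 mm) begins 61 mm behind the grasp point.
Start: joints at [-1.307, 0.411, -0.013, 1.596, 0.006, 1.134, -0.082], TCP at [0.204, 0.591, 0.223] pointing down, gripper open.
Joint ranges: [-2.95, 2.95], [-0.29, 1.99], [-1.47, 1.44], [0.14, 2.54], [-1.03, 4.17], [0.13, 1.85], [-2.86, 2.86]. Speed limits (rad/s): [2.39, 2.39, 3.01, 3.01, 3.14, 3.14, 3.14].

### API

Orientations are given as a rotation vector (axis times angle).
In Python, from workcell import sense, cams, order gives the robot as it stands.
- The arm moves only by the tool servo_tool, never from a script. Its argument "steps" is a list of rows, each an object with "grip": the closure, from 0 (fully open) to 1 (shut); "slide": the shift along the tool's x, y, z in cm, a list of three; "dr": the turn, a rotation vector about the tool's x, y, z in degrees, a list of three. In form: [{"grip": grip, "slide": [dx, dy, dz], "dr": [rx, ry, rz]}, ...]. A call has 1 to 12 rows; each row shifts and turns the commanded pose from where the row before left it, along the tool's axes as they then stand; what a row does not reach is not made up. A row lasts 1/10 s, in which the tool goes at most 50 mm and 8.59 degrees, less where a joint would pass 70% of its speed; a pose out of reach is approached as far as the arm can. A call with a gripper value outside its range is refused whole. The fingers move at their own pace and stop on an object; the grip force is fixed at half the most. Time passes only in rows, so rows that do not move let the fingers close. It gives the time, the measured TCP pose, the force and the opening at its end, in the units of the state.
- sense(): the state, without advancing time (a new reading comes with each control period).
- cams.capture(name): name is "side" or "top" or "wrist"; returns the picture (480x640x3 uint8, blue, green, red); there is no depth.
- cams.camera_params(name): a dict with "fx", "fy", "cx", "cy" (pixels), "cam_to_world" (4x4, takes a point from camera to world coordinates); the wrist camera has in their place "tool_from_camera" (4x4, takes a point from camera to tool coordinates, whose origin is the TCP and whose axes are the tool frame's). Camera axes: x right, y down, z forward; pixel columns grow to the right and rows downward; lengths in m; the calibration is good to about 2 mm. A picture is of the moment at which its call begins: read the wrist's pose just before it. camera_params takes no time and is no camera call.
- order.hand_in(): hands the job in, once; it reports no verdict.
The state is a dict: "time_s": time; "joint_positions": joint angles; "qd": joint speeds; "tau": joint torques, N m; "eef_pos": TCP position; "tool_rot": TCP orientation; "force": force on the tool from outside, world axes, zero at the start; "moment": the same for the moment, N m; "width": opening from 0.0 (shut) to 1.0 (fully open).
Only numpy, scipy, OpenCV 4.12 (cv2) and the standard library are available. Lean on these libraries where they do the work, as an engineer would, in place of code of your own. Each camera call takes 0.05 s, during which the arm holds its last target. There are 200 camera calls.

## Working session

There is one attempt and no reset: what is moved stays moved. The work goes in short steps, Python scripts to look and compute and a tool call to move; the robot and the scene stay as the last step left them, time stands still between calls to the robot, and variables do not carry over. Pictures are saved under pics/ and viewed, about 8 in all and at most 12, crops included, and the job is handed in when it is done.

Besides the shell and the picture viewer there is one more tool, called after "Call:" by a JSON object that holds its "op" and its "data". servo_tool: Moves the arm, as the interface text tells. Its arguments: {"type":"object","properties":{"steps":{"type":"array","items":{"type":"object","properties":{"grip":{"type":"number"},"slide":{"type":"array","items":{"type":"number"}},"dr":{"type":"array","items":{"type":"number"}}}}}},"required":["steps"]}

```bash
mkdir -p pics; ls; python3 - <<'E'
from workcell import sense,cams
import cv2,numpy as np
s=sense();print(s)
for n in("top","side"):
    im=cams.capture(n);cv2.imwrite(f"pics/{n}0.png",im);p=cams.camera_params(n);print(n,p)
print(cams.camera_params("wrist"))
E
```

```text
pics
{'time_s': 0.0, 'joint_positions': array([-1.30725034,  0.41183097, -0.0127132 ,  1.5970048 ,  0.00561037,
        1.13431766, -0.08222584]), 'qd': array([ 6.03327503e-04,  8.34405935e-04, -6.79976274e-04,  7.83982925e-04,
        9.22659051e-04,  7.25383821e-05,  3.87426067e-04]), 'tau': array([-3.45779426e-05, -5.87958562e+01,  6.42090049e-01, -2.91075307e+01,
       -5.37365803e-02,  1.79841049e-02,  1.11358324e-04]), 'eef_pos': array([0.20344086, 0.59044417, 0.22186809]), 'tool_rot': array([-0.96241545,  1.34927417,  0.96079521]), 'force': array([-0.71442451, -0.37519978, -0.40958727]), 'moment': array([-0.03394443,  0.01207898, -0.01384726]), 'width': 0.999913225093436}
top {'fx': 514.6038904876148, 'fy': 514.6038904876148, 'cx': 322.59172020518565, 'cy': 233.52306547229975, 'cam_to_world': array([[-0.0100206 , -0.99640029,  0.08417873,  0.49934102],
       [-0.99984482,  0.00876422, -0.01528145,  0.02088999],
       [ 0.01448868, -0.0843188 , -0.99633349,  1.20149694],
       [ 0.        ,  0.        ,  0.        ,  1.        ]])}
side {'fx': 461.5758107619677, 'fy': 461.5758107619677, 'cx': 328.93119664020867, 'cy': 244.09301703726453, 'cam_to_world': array([[-0.99357581, -0.06690671,  0.09127209,  0.48423517],
       [-0.11273433,  0.65573815, -0.74652424,  0.85723922],
       [-0.00990311, -0.75201793, -0.65906825,  0.83942557],
       [ 0.        ,  0.        ,  0.        ,  1.        ]])}
{'fx': 394.59451047640704, 'fy': 394.59451047640704, 'cx': 316.50138174355396, 'cy': 232.63026140656902, 'tool_from_camera': array([[ 1.13289579e-03, -3.02735993e-01,  9.53073783e-01,
        -1.60981709e-01],
       [ 4.98877631e-04, -9.53074105e-01, -3.02736688e-01,
         8.45049398e-02],
       [ 9.99999234e-01,  8.18436311e-04, -9.28705430e-04,
        -1.56608992e-05],
       [ 0.00000000e+00,  0.00000000e+00,  0.00000000e+00,
         1.00000000e+00]])}
```

View pics/top0.png

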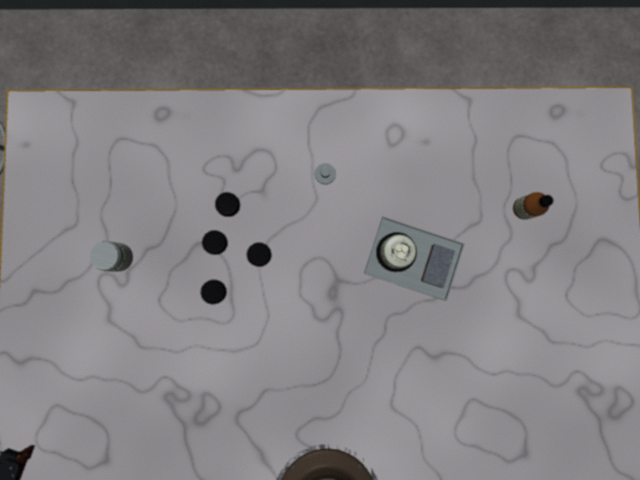

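View pics/side0.png

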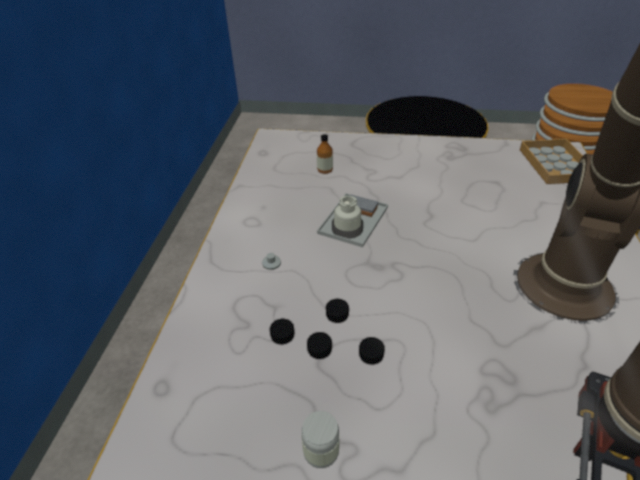

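The top view shows four black discs at (228,204), (215,242), (259,254) and (213,292). Image right is world −y, the robot's right, so the cap should be the one at (259,254). The tub is at (398,251). I'll measure these and look at an enlarged crop.

```bash
cat > h.py <<'E'
import numpy as np,cv2
from workcell import sense,cams
from scipy.spatial.transform import Rotation as R
def ray(n,u,v,z,T=None):
    p=cams.camera_params(n)
    M=p["cam_to_world"] if n!="wrist" else T@p["tool_from_camera"]
    d=M[:3,:3]@[(u-p["cx"])/p["fx"],(v-p["cy"])/p["fy"],1];o=M[:3,3]
    return o+d*(z-o[2])/d[2]
def pix(n,P,T=None):
    p=cams.camera_params(n)
    M=p["cam_to_world"] if n!="wrist" else T@p["tool_from_camera"]
    c=np.linalg.inv(M)@np.r_[P,1]
    return p["fx"]*c[0]/c[2]+p["cx"],p["fy"]*c[1]/c[2]+p["cy"]
def tool():
    s=sense();T=np.eye(4);T[:3,:3]=R.from_rotvec(s["tool_rot"]).as_matrix();T[:3,3]=s["eef_pos"];return T
E
python3 - <<'E'
from h import *
im=cv2.imread("pics/top0.png");im2=cv2.imread("pics/side0.png")
for n,i,roi in(("top",im,(190,190,100,120)),("side",im2,(260,290,130,80))):
    m=np.zeros(i.shape[:2],np.uint8);x,y,w,h=roi;m[y:y+h,x:x+w]=(i[y:y+h,x:x+w].max(2)<60)*255
    for c in cv2.findContours(m,0,1)[0]:
        if cv2.contourArea(c)>100:
            (u,v),r,_=cv2.fitEllipse(c);print(n,u,v,r,ray(n,u,v,.016))
# tub: white; top
a=im[205:310,355:475];m=(a.min(2)>150).astype(np.uint8)*255
print([ (cv2.boundingRect(c)) for c in cv2.findContours(m,0,1)[0]])
c1=cv2.resize(im[225:285,360:440],(560,420),interpolation=2);c2=cv2.resize(im[190:310,190:290],(240,420)[:2],interpolation=2)
c2=cv2.resize(im[185:305,190:290],(350,420),interpolation=2)
cv2.imwrite("pics/c1.png",np.hstack([c2,cv2.resize(c1,(450,420))]))
print("tool",tool())
E
```

```text
top 213.14920043945312 291.4768981933594 (22.93651008605957, 24.31036949157715) [0.46890419 0.25395169 0.016     ]
top 258.5915222167969 254.07568359375 (22.332443237304688, 23.079593658447266) [0.55335409 0.15040904 0.016     ]
top 214.3223876953125 242.08839416503906 (22.461076736450195, 24.012849807739258) [0.58190817 0.25214741 0.016     ]
top 227.23121643066406 204.093994140625 (22.28458023071289, 23.63237762451172) [0.66987766 0.22300132 0.016     ]
side 371.31048583984375 350.36700439453125 (24.118284225463867, 26.038986206054688) [0.46905677 0.25839541 0.016     ]
side 319.25372314453125 345.1626892089844 (23.752384185791016, 25.656421661376953) [0.58167634 0.25673759 0.016     ]
side 281.7259521484375 331.1188049316406 (23.411907196044922, 24.469215393066406) [0.66982084 0.22785091 0.016     ]
side 336.9338684082031 310.3660888671875 (22.16142463684082, 22.989295959472656) [0.55339567 0.15497126 0.016     ]
[(53, 47, 6, 8), (40, 47, 11, 6), (30, 31, 28, 29)]
tool [[-3.49180990e-04 -9.45461646e-01  3.25733256e-01  2.03499486e-01]
 [-1.34152791e-03  3.25733425e-01  9.45460700e-01  5.90471623e-01]
 [-9.99999039e-01 -1.06843352e-04 -1.38210311e-03  2.21920097e-01]
 [ 0.00000000e+00  0.00000000e+00  0.00000000e+00  1.00000000e+00]]
```

View pics/c1.png

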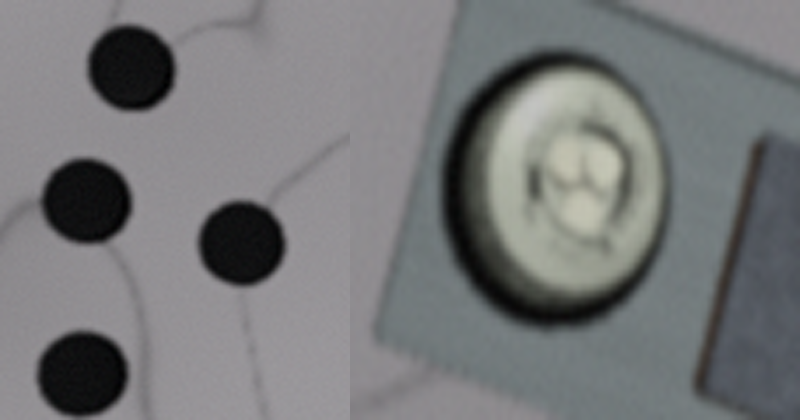

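```bash
python3 - <<'E'
from h import *
p=ray("top",400.5,252.1,.103);print(p)
T=tool()
for q in (p+[0,0,.11],[.553,.151,.15]):print((T[:3,:3].T@(q-T[:3,3])*100).round(1))
print((T[:3,:3].T@(np.array([.553,.151,.15])-p-[0,0,.11])*100).round(1))
E
```

```text
[ 0.55077703 -0.16234587  0.103     ]
[  1.  -57.4 -59.9]
[  7.2 -47.4 -30.2]
[ 6.3 10.  29.7]
```

Call:
{"op": "servo_tool", "data": {"steps": [{"grip": 0, "slide": [0, -3.95, -2.5], "dr": [0, 0, 0]}, {"grip": 0, "slide": [0, -3.95, -2.5], "dr": [0, 0, 0]}, {"grip": 0, "slide": [0, -3.95, -2.5], "dr": [0, 0, 0]}, {"grip": 0, "slide": [0, -3.95, -2.5], "dr": [0, 0, 0]}, {"grip": 0, "slide": [0, -3.95, -2.5], "dr": [0, 0, 0]}, {"grip": 0, "slide": [0, -3.95, -2.5], "dr": [0, 0, 0]}, {"grip": 0, "slide": [0, -3.95, -2.5], "dr": [0, 0, 0]}, {"grip": 0, "slide": [0, -3.95, -2.5], "dr": [0, 0, 0]}, {"grip": 0, "slide": [0, -3.95, -2.5], "dr": [0, 0, 0]}, {"grip": 0, "slide": [0, -3.95, -2.5], "dr": [0, 0, 0]}, {"grip": 0, "slide": [0, -3.95, -2.5], "dr": [0, 0, 0]}, {"grip": 0, "slide": [0, -3.95, -2.5], "dr": [0, 0, 0]}]}}

```text
time_s: 1.3
eef_pos: [0.5547, 0.1512, 0.2225]
tool_rot: [-0.961, 1.348, 0.962]
force: [-0.3, 0.9, -0.2]
width: 1.0
```

Call:
{"op": "servo_tool", "data": {"steps": [{"grip": 0, "slide": [0, -1.7, -4.6], "dr": [0, 0, 0]}, {"grip": 0, "slide": [0, -1.7, -4.6], "dr": [0, 0, 0]}, {"grip": 0, "slide": [0, -1.7, -4.6], "dr": [0, 0, 0]}, {"grip": 0, "slide": [0, -1.7, -4.6], "dr": [0, 0, 0]}, {"grip": 0, "slide": [0, -1.7, -4.6], "dr": [0, 0, 0]}, {"grip": 0, "slide": [0, -1.7, -4.6], "dr": [0, 0, 0]}, {"grip": 0, "slide": [0, 0, -2], "dr": [0, 0, 0]}, {"grip": 0, "slide": [0, 0, 0], "dr": [0, 0, 0]}, {"grip": 0, "slide": [0, 0, 0], "dr": [0, 0, 0]}, {"grip": 0, "slide": [0, 0, 0], "dr": [0, 0, 0]}]}}

```text
time_s: 2.3
eef_pos: [0.5545, -0.1582, 0.2224]
tool_rot: [-0.962, 1.347, 0.964]
force: [-1.2, -0.2, 0.6]
width: 0.998
```

```bash
python3 - <<'E'
from h import *
s=sense();print(s["joint_positions"],s["time_s"]);T=tool();print(T)
im=cams.capture("wrist");cv2.imwrite("pics/w1.png",im);np.save("pics/w1.npy",T)
print(pix("wrist",[.5508,-.1623,.103],T))
E
```

```text
[-0.08865558  0.3368104   0.36658486  1.73707843 -0.1347886   1.09281489
  1.56282971] 2.3
[[-2.63029132e-04 -9.46262535e-01  3.23399360e-01  5.54450146e-01]
 [ 9.73017383e-04  3.23398976e-01  9.46262202e-01 -1.58207146e-01]
 [-9.99999492e-01  5.63567725e-04  8.35666543e-04  2.22375877e-01]
 [ 0.00000000e+00  0.00000000e+00  0.00000000e+00  1.00000000e+00]]
(np.float64(309.93702495369087), np.float64(224.11581459053858))
```

View pics/w1.png

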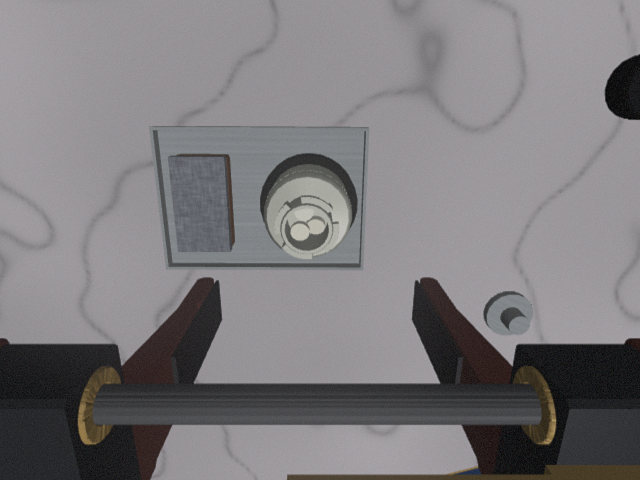

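```bash
python3 - <<'E'
from h import *
im=cv2.imread("pics/w1.png");cv2.imwrite("pics/w1c.png",cv2.resize(im[180:270,255:365],None,fx=6,fy=6,interpolation=2))
E
```

```text
(no output)
```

View pics/w1c.png

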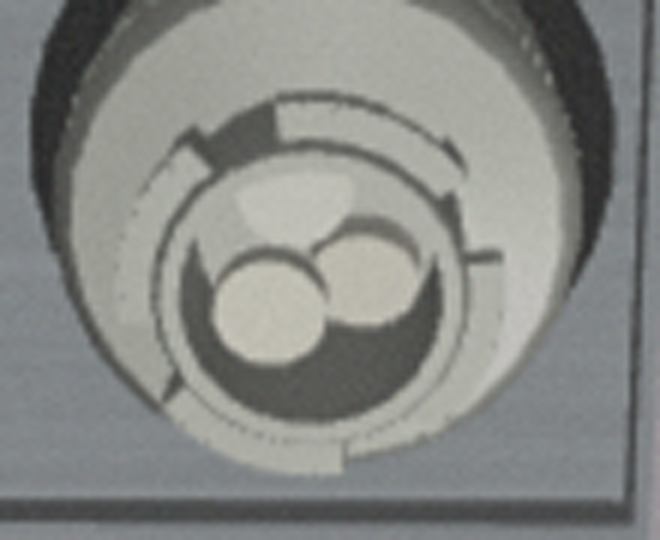

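```bash
python3 - <<'E'
from h import *
T=np.load("pics/w1.npy")
c=ray("wrist",307,229.5,.103,T);print("mouth",c)
# mouth check: project circle extents
for a in range(0,360,90):
    print(a,pix("wrist",c+.019*np.array([np.cos(np.radians(a)),np.sin(np.radians(a)),0]),T))
for u,v in((240,130),(478,225),(145,365),(390,455)):
    q=ray("wrist",255+u/6,180+v/6,.1,T)-c;print(np.degrees(np.arctan2(q[1],q[0])),np.hypot(*q[:2]))
print((T[:3,:3].T@(np.array([.5535,.152,.135])-T[:3,3])*100).round(2))
E
```

```text
mouth [ 0.55403618 -0.165734    0.103     ]
0 (np.float64(315.2739253602496), np.float64(252.19028849637164))
90 (np.float64(331.2759145957948), np.float64(221.5666413426998))
180 (np.float64(298.4139320636586), np.float64(205.9536963965127))
270 (np.float64(283.02979325710584), np.float64(237.3334534598318))
-175.72907160684485 0.022273775722469028
93.41492658630993 0.022243295002242112
-83.81461298231666 0.023454617304890058
4.986058741506088 0.024137023220480648
[ 8.77 10.12 29.32]
```

Call:
{"op": "servo_tool", "data": {"steps": [{"grip": 0, "slide": [0, 1.45, 4.2], "dr": [0, 0, 0]}, {"grip": 0, "slide": [0, 1.45, 4.2], "dr": [0, 0, 0]}, {"grip": 0, "slide": [0, 1.45, 4.2], "dr": [0, 0, 0]}, {"grip": 0, "slide": [1, 1.45, 4.2], "dr": [0, 0, 0]}, {"grip": 0, "slide": [2, 1.45, 4.2], "dr": [0, 0, 0]}, {"grip": 0, "slide": [2, 1.45, 4.2], "dr": [0, 0, 0]}, {"grip": 0, "slide": [2, 1.4, 4.1], "dr": [0, 0, 0]}, {"grip": 0, "slide": [0.5, 0, 0], "dr": [0, 0, 0]}, {"grip": 0, "slide": [0, 0, 0], "dr": [0, 0, 0]}, {"grip": 0, "slide": [0, 0, 0], "dr": [0, 0, 0]}]}}

```text
time_s: 3.35
eef_pos: [0.5542, 0.1491, 0.148]
tool_rot: [-0.962, 1.348, 0.961]
force: [-0.2, -0.3, -0.4]
width: 1.0
```

```bash
python3 - <<'E'
from h import *
s=sense();print(s["joint_positions"],s["time_s"]);T=tool();print(T)
im=cams.capture("wrist");cv2.imwrite("pics/w2.png",im);np.save("pics/w2.npy",T)
m=np.zeros((480,640),np.uint8);m[120:290,220:410]=(im[120:290,220:410].max(2)<60)*255
for c in cv2.findContours(m,0,1)[0]:
    if cv2.contourArea(c)>300: print(cv2.boundingRect(c),cv2.fitEllipse(c))
print(pix("wrist",[.5535,.152,.028],T))
cv2.imwrite("pics/w2c.png",cv2.resize(im[110:330,200:420],None,fx=2.7,fy=2.7,interpolation=2))
E
```

```text
[-0.52572874  0.40250087  0.23248826  1.81909362 -0.11184801  0.93253111
  0.99439369] 3.35
[[ 3.82722288e-04 -9.45401671e-01  3.25907248e-01  5.54157701e-01]
 [-5.21189901e-04  3.25907039e-01  9.45401677e-01  1.49111084e-01]
 [-9.99999791e-01 -5.31685859e-04 -3.68001916e-04  1.48036023e-01]
 [ 0.00000000e+00  0.00000000e+00  0.00000000e+00  1.00000000e+00]]
(282, 181, 73, 75) ((317.6887512207031, 218.4129180908203), (71.60906219482422, 74.21746063232422), 1.3099030256271362)
(np.float64(320.3495439205876), np.float64(224.43602966362633))
```

View pics/w2c.png

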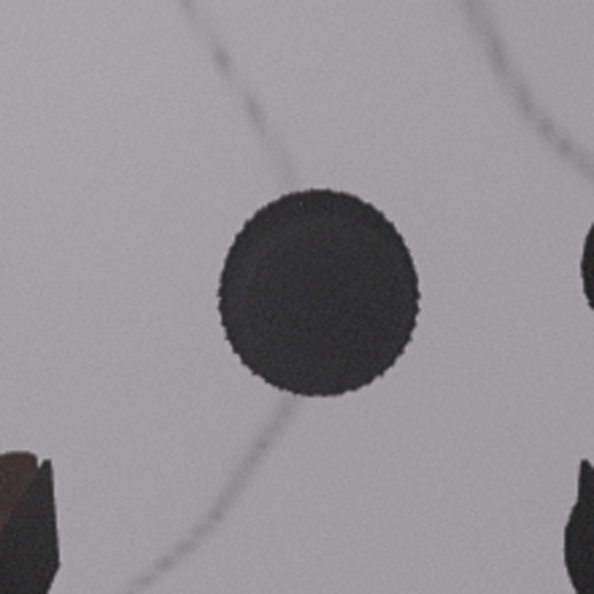

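```bash
python3 - <<'E'
from h import *
T=np.load("pics/w2.npy");I=np.linalg.inv(T)
for v,z in((181,.028),(256,0),(256,.028)):
    q=(I@np.r_[ray("wrist",318,v,z,T),1])*1000;print(v,z,q.round(1))
for u in(282,355):
  for z in(.028,.02):
    q=(I@np.r_[ray("wrist",u,216,z,T),1])*1000;print(u,z,q.round(1))
E
```

```text
181 0.028 [1.20e+02 3.41e+01 8.00e-01 1.00e+03]
256 0 [ 1.481e+02 -3.420e+01  9.000e-01  1.000e+03]
256 0.028 [ 1.20e+02 -2.34e+01  9.00e-01  1.00e+03]
282 0.028 [ 120.     8.1  -25.7 1000. ]
282 0.02 [ 128.     5.9  -26.5 1000. ]
355 0.028 [ 120.     8.1   28.1 1000. ]
355 0.02 [ 128.     6.    28.9 1000. ]
```

Call:
{"op": "servo_tool", "data": {"steps": [{"grip": 0, "slide": [0, 0.3, 0.1], "dr": [8, 0, 0]}, {"grip": 0, "slide": [1, 0, 0], "dr": [8, 0, 0]}, {"grip": 0, "slide": [1, 0, 0], "dr": [8, 0, 0]}, {"grip": 0, "slide": [1, 0, 0], "dr": [8, 0, 0]}, {"grip": 0, "slide": [1, 0, 0], "dr": [8, 0, 0]}, {"grip": 0, "slide": [1, 0, 0], "dr": [8, 0, 0]}, {"grip": 0, "slide": [1, 0, 0], "dr": [8, 0, 0]}, {"grip": 0, "slide": [1, 0, 0], "dr": [8, 0, 0]}, {"grip": 0, "slide": [1, 0, 0], "dr": [8, 0, 0]}, {"grip": 0, "slide": [1, 0, 0], "dr": [8, 0, 0]}, {"grip": 0, "slide": [1, 0, 0], "dr": [8, 0, 0]}, {"grip": 0, "slide": [1, 0, 0], "dr": [2, 0, 0]}]}}

```text
time_s: 4.6
eef_pos: [0.5524, 0.1506, 0.0381]
tool_rot: [0.265, 1.553, -0.264]
force: [0.6, 0.2, -0.4]
width: 0.997
```

```bash
python3 - <<'E'
from h import *
s=sense();print(s["joint_positions"],s["time_s"],s["force"],s["eef_pos"]);T=tool();print(T)
E
```

```text
[-0.75346827  0.60119708  0.54974158  1.91858627 -0.45118676  0.74429865
 -0.28059181] 4.6 [ 0.57240661  0.22783291 -0.35459542] [0.5523661  0.15062926 0.03812998]
[[ 1.62575625e-03  3.30522997e-01  9.43796538e-01  5.52366100e-01]
 [ 3.36829114e-04  9.43797551e-01 -3.30523932e-01  1.50629265e-01]
 [-9.99998622e-01  8.55249499e-04  1.42305499e-03  3.81299834e-02]
 [ 0.00000000e+00  0.00000000e+00  0.00000000e+00  1.00000000e+00]]
```

Call:
{"op": "servo_tool", "data": {"steps": [{"grip": 0, "slide": [1, 0, 0], "dr": [0, 0, 0]}, {"grip": 0, "slide": [1, 0, 0], "dr": [0, 0, 0]}, {"grip": 0, "slide": [0.5, 0, 0], "dr": [0, 0, 0]}, {"grip": 0.2, "slide": [0, 0, 0], "dr": [0, 0, 0]}, {"grip": 0.5, "slide": [0, 0, 0], "dr": [0, 0, 0]}, {"grip": 0.6, "slide": [0, 0, 0], "dr": [0, 0, 0]}, {"grip": 0.6, "slide": [0, 0, 0], "dr": [0, 0, 0]}, {"grip": 0.6, "slide": [0, 0, 0], "dr": [0, 0, 0]}, {"grip": 0.6, "slide": [0, 0, 0], "dr": [0, 0, 0]}]}}

```text
time_s: 5.5
eef_pos: [0.5518, 0.1518, 0.013]
tool_rot: [0.261, 1.554, -0.26]
force: [0.2, -0.0, 2.5]
width: 0.636
```

Call:
{"op": "servo_tool", "data": {"steps": [{"grip": 0, "slide": [0, 0, 0], "dr": [0, 0, 0]}, {"grip": 0, "slide": [0, 0, 0], "dr": [0, 0, 0]}, {"grip": 0, "slide": [0, 0, 0], "dr": [0, 0, 0]}, {"grip": 0, "slide": [0, 0, 0], "dr": [-8, 0, 0]}, {"grip": 0, "slide": [0, 0, 0], "dr": [-8, 0, 0]}, {"grip": 0, "slide": [0, 0, 0], "dr": [-8, 0, 0]}, {"grip": 0, "slide": [0, 0, 0], "dr": [-8, 0, 0]}, {"grip": 0, "slide": [0, 0, 0], "dr": [-8, 0, 0]}, {"grip": 0, "slide": [0, 0, 0], "dr": [-8, 0, 0]}, {"grip": 0, "slide": [0, 0, 0], "dr": [-8, 0, 0]}, {"grip": 0, "slide": [0, 0, 0], "dr": [-8, 0, 0]}, {"grip": 0, "slide": [0, 0, 0], "dr": [-8, 0, 0]}]}}

```text
time_s: 6.7
eef_pos: [0.5514, 0.1515, 0.0125]
tool_rot: [-0.726, 1.446, 0.726]
force: [-0.1, -0.1, -0.6]
width: 1.0
```

Call:
{"op": "servo_tool", "data": {"steps": [{"grip": 0, "slide": [0, 0, 0], "dr": [-8, 0, 0]}, {"grip": 0, "slide": [0, 0, 0], "dr": [-8, 0, 0]}, {"grip": 0, "slide": [0, 0, 0], "dr": [-2, 0, 0]}, {"grip": 0.2, "slide": [0, 0, 0], "dr": [0, 0, 0]}, {"grip": 0.5, "slide": [0, 0, 0], "dr": [0, 0, 0]}, {"grip": 0.6, "slide": [0, 0, 0], "dr": [0, 0, 0]}, {"grip": 0.6, "slide": [0, 0, 0], "dr": [0, 0, 0]}, {"grip": 0.6, "slide": [0, 0, 0], "dr": [0, 0, 0]}, {"grip": 0.6, "slide": [0, 0, 0], "dr": [0, 0, 0]}]}}

```text
time_s: 7.6
eef_pos: [0.5514, 0.1517, 0.0126]
tool_rot: [-0.961, 1.348, 0.961]
force: [0.2, 0.0, -0.2]
width: 0.632
```

```bash
python3 - <<'E'
from h import *
print(tool())
np.save("pics/grip.npy",tool())
E
```

```text
[[-5.50545909e-05 -9.45391018e-01  3.25938369e-01  5.51416982e-01]
 [ 1.72025485e-06  3.25938370e-01  9.45391019e-01  1.51746970e-01]
 [-9.99999998e-01  5.26088129e-05 -1.63180901e-05  1.26225215e-02]
 [ 0.00000000e+00  0.00000000e+00  0.00000000e+00  1.00000000e+00]]
```

Call:
{"op": "servo_tool", "data": {"steps": [{"grip": 0, "slide": [0, 0, 0], "dr": [0, 0, 0]}, {"grip": 0, "slide": [0, 0, 0], "dr": [0, 0, 0]}, {"grip": 0, "slide": [0, 0, 0], "dr": [0, 0, 0]}, {"grip": 0, "slide": [-3, 0, 0], "dr": [0, 0, 0]}, {"grip": 0, "slide": [-5, 0, 0], "dr": [0, 0, 0]}, {"grip": 0, "slide": [-5, 0, 0], "dr": [0, 0, 0]}, {"grip": 0, "slide": [0, 0, 0], "dr": [0, 0, 0]}, {"grip": 0, "slide": [0, 0, 0], "dr": [0, 0, 0]}]}}

```text
time_s: 8.4
eef_pos: [0.5523, 0.1519, 0.144]
tool_rot: [-0.961, 1.345, 0.96]
force: [-1.1, 0.1, -1.2]
width: 0.998
```

```bash
python3 - <<'E'
from h import *
s=sense();print(s["joint_positions"],s["time_s"]);T=tool();print(T)
im=cams.capture("wrist");cv2.imwrite("pics/w3.png",im);np.save("pics/w3.npy",T)
I=np.linalg.inv(T);G=np.load("pics/grip.npy");print("grip in tool",(I@G[:,3]*1000).round(1))
for th in(60,80,100):
    m=np.zeros((480,640),np.uint8);m[120:290,220:410]=(im[120:290,220:410].max(2)<th)*255
    c=max(cv2.findContours(m,0,1)[0],key=cv2.contourArea);x,y,w,h=cv2.boundingRect(c);print(th,x,y,w,h)
# predicted bbox from known geometry
g=G[:2,3];a=np.linspace(0,2*np.pi,180)
P=np.array([pix("wrist",[g[0]+.028*np.cos(t),g[1]+.028*np.sin(t),z],T) for t in a for z in(0,.028)]);print(P.min(0),P.max(0))
E
```

```text
[-0.45265865  0.40032556  0.12972882  1.8226846  -0.06377442  0.91937508
  0.94441138] 8.4
[[ 0.00294163 -0.94544165  0.32577821  0.55226044]
 [ 0.00129827  0.32578296  0.9454437   0.15191063]
 [-0.99999483 -0.0023582   0.00218577  0.14404504]
 [ 0.          0.          0.          1.        ]]
grip in tool [ 1.314e+02  1.100e+00 -7.000e-01  1.000e+03]
60 279 183 74 77
80 278 183 76 77
100 278 182 76 78
[277.75313305 181.92802946] [354.16825958 262.2628606 ]
```

```bash
python3 - <<'E'
from h import *
im=cv2.imread("pics/w1.png");T=np.load("pics/w1.npy");c=np.array([.554,-.1657])
b=cv2.resize(im[180:270,255:365],None,fx=7,fy=6.6,interpolation=2)
for r,z,col in((.019,.103,(0,0,255)),(.0245,.1,(0,200,0)),(.0375,.073,(255,0,0))):
    for t in np.linspace(0,6.283,120):
        u,v=pix("wrist",[c[0]+r*np.cos(t),c[1]+r*np.sin(t),z],T)
        cv2.circle(b,(int((u-255+.5)*7),int((v-180+.5)*6.6)),1,col,-1)
cv2.imwrite("pics/ov.png",b)
E
```

```text
(no output)
```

View pics/ov.png

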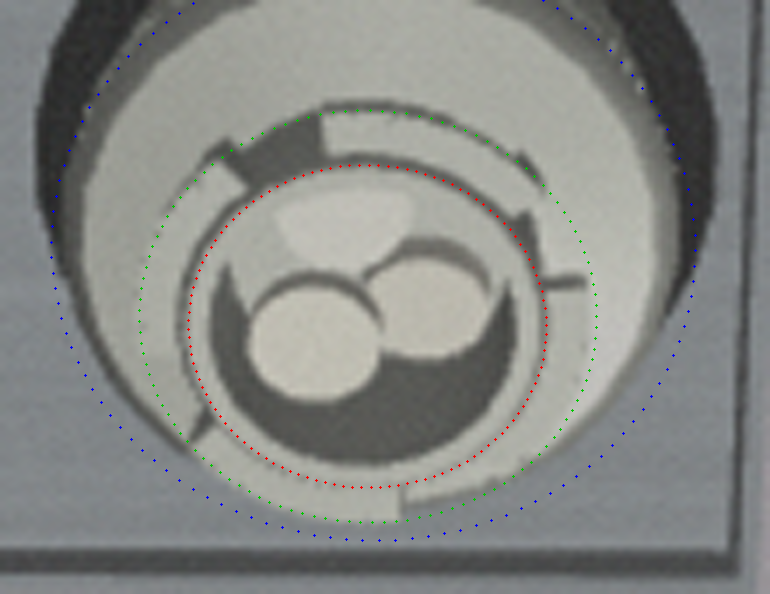

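Call:
{"op": "servo_tool", "data": {"steps": [{"grip": 0, "slide": [5, 0, 0], "dr": [0, 0, 0]}, {"grip": 0, "slide": [5, 0, 0], "dr": [0, 0, 0]}, {"grip": 0, "slide": [3, 0, 0], "dr": [0, 0, 0]}, {"grip": 0, "slide": [0, 0, 0], "dr": [0, 0, 0]}, {"grip": 0.5, "slide": [0, 0, 0], "dr": [0, 0, 0]}, {"grip": 0.8, "slide": [0, 0, 0], "dr": [0, 0, 0]}, {"grip": 1, "slide": [0, 0, 0], "dr": [0, 0, 0]}, {"grip": 1, "slide": [0, 0, 0], "dr": [0, 0, 0]}, {"grip": 1, "slide": [0, 0, 0], "dr": [0, 0, 0]}, {"grip": 1, "slide": [0, 0, 0], "dr": [0, 0, 0]}, {"grip": 1, "slide": [0, 0, 0], "dr": [0, 0, 0]}]}}

```text
time_s: 9.55
eef_pos: [0.5522, 0.1519, 0.0139]
tool_rot: [-0.961, 1.346, 0.961]
force: [-1.2, -0.6, 7.2]
width: 0.633
```

```bash
python3 - <<'E'
from h import *
s=sense();print(s["force"],s["moment"],s["width"],s["joint_positions"]);T=tool();print(T);np.save("pics/grip2.npy",T)
d=np.array([.5539,-.1661,.2])-T[:3,3];print((T[:3,:3].T@d*100).round(2))
E
```

```text
[-1.19824741 -0.62134542  7.21213535] [-0.09962624  0.29577567  0.01931403] 0.6333409515128503 [-0.43047297  0.58136338  0.10347486  1.90678741 -0.09333682  0.65607262
  0.96906151]
[[ 1.77501219e-03 -9.45469315e-01  3.25706345e-01  5.52249411e-01]
 [ 7.74559298e-04  3.25708060e-01  9.45470073e-01  1.51928601e-01]
 [-9.99998125e-01 -1.42594202e-03  1.31045783e-03  1.38608522e-02]
 [ 0.00000000e+00  0.00000000e+00  0.00000000e+00  1.00000000e+00]]
[-18.64 -10.54 -29.99]
```

Call:
{"op": "servo_tool", "data": {"steps": [{"grip": 1, "slide": [-1, 0, 0], "dr": [0, 0, 0]}, {"grip": 1, "slide": [-3, 0, 0], "dr": [0, 0, 0]}, {"grip": 1, "slide": [-4, 0, 0], "dr": [0, 0, 0]}, {"grip": 1, "slide": [-4, 0, -2], "dr": [0, 0, 0]}, {"grip": 1, "slide": [-3, -1, -4], "dr": [0, 0, 0]}, {"grip": 1, "slide": [-2, -1.5, -4], "dr": [0, 0, 0]}, {"grip": 1, "slide": [-1.6, -1.5, -4], "dr": [0, 0, 0]}, {"grip": 1, "slide": [0, -1.5, -4], "dr": [0, 0, 0]}, {"grip": 1, "slide": [0, -1.5, -4], "dr": [0, 0, 0]}, {"grip": 1, "slide": [0, -1.5, -4], "dr": [0, 0, 0]}, {"grip": 1, "slide": [0, -1.5, -3], "dr": [0, 0, 0]}, {"grip": 1, "slide": [0, -0.5, -1], "dr": [0, 0, 0]}]}}

```text
time_s: 10.75
eef_pos: [0.5524, -0.1699, 0.1989]
tool_rot: [-0.959, 1.351, 0.956]
force: [-0.0, 0.3, 0.1]
width: 0.636
```

Call:
{"op": "servo_tool", "data": {"steps": [{"grip": 1, "slide": [0, 0, 0], "dr": [0, 0, 0]}, {"grip": 1, "slide": [0, 0, 0], "dr": [0, 0, 0]}, {"grip": 1, "slide": [0, 0, 0], "dr": [0, 0, 0]}]}}

```text
time_s: 11.05
eef_pos: [0.5533, -0.1632, 0.1981]
tool_rot: [-0.963, 1.347, 0.964]
force: [0.7, -1.0, -0.9]
width: 0.631
```

```bash
cat > m.py <<'E'
from h import *
s=sense();T=tool();print("f",s["force"].round(2),"m",s["moment"].round(3),"w",round(s["width"],3),"q",s["joint_positions"].round(2),"t",s["time_s"]);print("pos",(T[:3,3]*1000).round(2),"xax",T[:3,0].round(4),"yaw",np.degrees(np.arctan2(T[1,2],T[0,2])).round(1))
d=np.array([.5539,-.1661,.103])-T[:3,3];print("to mouth",(T[:3,:3].T@d*100).round(2))
E
python3 m.py; python3 -c "
from h import *
im=cams.capture('side');cv2.imwrite('pics/s2.png',cv2.resize(im[130:260,280:420],None,fx=5,fy=4.5,interpolation=2))"
```

```text
f [ 0.66 -1.01 -0.94] m [ 0.011  0.027 -0.011] w 0.631 q [ 0.    0.35  0.26  1.76 -0.1   1.04  1.54] t 11.05
pos [ 553.26 -163.15  198.08] xax [-1.0e-04  1.1e-03 -1.0e+00] yaw 71.1
to mouth [ 9.51 -0.16 -0.27]
```

View pics/s2.png

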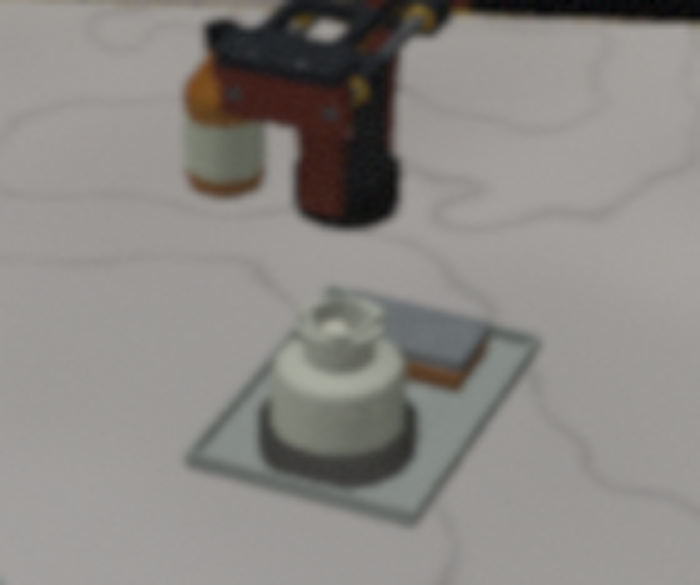

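Call:
{"op": "servo_tool", "data": {"steps": [{"grip": 1, "slide": [1.5, -0.15, -0.25], "dr": [0, 0, 0]}, {"grip": 1, "slide": [1.5, 0, 0], "dr": [0, 0, 0]}, {"grip": 1, "slide": [1.5, 0, 0], "dr": [0, 0, 0]}, {"grip": 1, "slide": [1.5, 0, 0], "dr": [0, 0, 0]}, {"grip": 1, "slide": [1.0, 0, 0], "dr": [0, 0, 0]}, {"grip": 1, "slide": [0.6, 0, 0], "dr": [0, 0, 0]}, {"grip": 1, "slide": [0, 0, 0], "dr": [0, 0, 0]}, {"grip": 1, "slide": [0, 0, 0], "dr": [0, 0, 0]}, {"grip": 1, "slide": [0, 0, 0], "dr": [0, 0, 0]}, {"grip": 1, "slide": [0, 0, 0], "dr": [0, 0, 0]}]}}

```text
time_s: 12.1
eef_pos: [0.5541, -0.1683, 0.1227]
tool_rot: [-0.962, 1.347, 0.961]
force: [-0.1, 0.5, -0.4]
width: 0.634
```

```bash
python3 m.py
```

```text
f [-0.08  0.47 -0.37] m [ 0.006  0.027 -0.004] w 0.634 q [ 0.03  0.44  0.24  1.83 -0.13  0.88  1.57] t 12.1
pos [ 554.06 -168.34  122.66] xax [ 1.e-03 -1.e-04 -1.e+00] yaw 71.0
to mouth [1.97 0.09 0.21]
```

Call:
{"op": "servo_tool", "data": {"steps": [{"grip": 1, "slide": [0, 0, 0], "dr": [0, 0, 0]}, {"grip": 1, "slide": [0, 0, 0], "dr": [0, 0, 0]}]}}

```text
time_s: 12.3
eef_pos: [0.5538, -0.1683, 0.1223]
tool_rot: [-0.961, 1.348, 0.961]
force: [-0.9, 0.7, -0.7]
width: 0.632
```

Call:
{"op": "servo_tool", "data": {"steps": [{"grip": 1, "slide": [0, 0, 0], "dr": [0, 0, 0]}, {"grip": 1, "slide": [0, 0, 0], "dr": [0, 0, 0]}]}}

```text
time_s: 12.5
eef_pos: [0.5537, -0.1683, 0.1221]
tool_rot: [-0.961, 1.348, 0.961]
force: [-0.7, 0.8, -0.3]
width: 0.635
```

Call:
{"op": "servo_tool", "data": {"steps": [{"grip": 1, "slide": [0, 0.05, 0.2], "dr": [0, 0, 0]}, {"grip": 1, "slide": [0, 0, 0], "dr": [0, 0, 0]}, {"grip": 1, "slide": [0, 0, 0], "dr": [0, 0, 0]}, {"grip": 1, "slide": [0.3, 0, 0], "dr": [0, 0, 0]}, {"grip": 1, "slide": [0.3, 0, 0], "dr": [0, 0, 0]}, {"grip": 1, "slide": [0.2, 0, 0], "dr": [0, 0, 0]}, {"grip": 1, "slide": [0.1, 0, 0], "dr": [0, 0, 0]}, {"grip": 1, "slide": [0.1, 0, 0], "dr": [0, 0, 0]}, {"grip": 1, "slide": [0, 0, 0], "dr": [0, 0, 0]}]}}

```text
time_s: 13.4
eef_pos: [0.5542, -0.1664, 0.1121]
tool_rot: [-0.962, 1.348, 0.961]
force: [1.4, -0.5, -0.6]
width: 0.634
```

```bash
python3 m.py
```

```text
f [ 1.43 -0.48 -0.58] m [-0.172 -0.28   0.066] w 0.634 q [ 0.03  0.45  0.24  1.84 -0.14  0.86  1.57] t 13.4
pos [ 554.23 -166.38  112.09] xax [ 7.e-04 -2.e-04 -1.e+00] yaw 71.0
to mouth [0.91 0.04 0.02]
```

Call:
{"op": "servo_tool", "data": {"steps": [{"grip": 1, "slide": [0.1, 0, 0], "dr": [0, 0, 0]}, {"grip": 1, "slide": [0.1, 0, 0], "dr": [0, 0, 0]}, {"grip": 1, "slide": [0, 0, 0], "dr": [0, 0, 0]}]}}

```text
time_s: 13.7
eef_pos: [0.5543, -0.1663, 0.1101]
tool_rot: [-0.962, 1.348, 0.961]
force: [2.4, -0.6, -0.6]
width: 0.635
```

Call:
{"op": "servo_tool", "data": {"steps": [{"grip": 1, "slide": [0.1, 0, 0], "dr": [0, 0, 0]}, {"grip": 1, "slide": [0.1, 0, 0], "dr": [0, 0, 0]}, {"grip": 1, "slide": [0.1, 0, 0], "dr": [0, 0, 0]}, {"grip": 1, "slide": [0, 0, 0], "dr": [0, 0, 0]}]}}

```text
time_s: 14.1
eef_pos: [0.5542, -0.1663, 0.1071]
tool_rot: [-0.962, 1.348, 0.961]
force: [2.6, -0.6, 1.1]
width: 0.632
```

```bash
python3 m.py
```

```text
f [ 2.62 -0.62  1.11] m [-0.196 -0.739 -0.059] w 0.632 q [ 0.03  0.46  0.24  1.84 -0.14  0.85  1.57] t 14.1
pos [ 554.23 -166.26  107.1 ] xax [ 7.e-04 -1.e-04 -1.e+00] yaw 71.0
to mouth [0.41 0.04 0.  ]
```

Call:
{"op": "servo_tool", "data": {"steps": [{"grip": 1, "slide": [0, -0.05, 0], "dr": [0, 0, 0]}, {"grip": 1, "slide": [0, 0, 0], "dr": [0, 0, 0]}]}}

```text
time_s: 14.3
eef_pos: [0.5543, -0.1663, 0.107]
tool_rot: [-0.961, 1.348, 0.962]
force: [2.6, -0.9, 0.7]
width: 0.638
```

Call:
{"op": "servo_tool", "data": {"steps": [{"grip": 1, "slide": [0.1, 0, 0], "dr": [0, 0, 0]}, {"grip": 1, "slide": [0, 0, 0], "dr": [0, 0, 0]}]}}

```text
time_s: 14.5
eef_pos: [0.5544, -0.1663, 0.1064]
tool_rot: [-0.961, 1.348, 0.961]
force: [-0.1, -0.1, 3.2]
width: 0.633
```

Call:
{"op": "servo_tool", "data": {"steps": [{"grip": 1, "slide": [0.1, 0, 0], "dr": [0, 0, 0]}, {"grip": 1, "slide": [0, 0, 0], "dr": [0, 0, 0]}]}}

```text
time_s: 14.7
eef_pos: [0.5544, -0.1664, 0.1063]
tool_rot: [-0.961, 1.347, 0.961]
force: [-2.0, 0.1, 12.1]
width: 0.631
```

```bash
python3 m.py
```

```text
f [-2.05  0.12 12.11] m [ 0.099  0.487 -0.029] w 0.631 q [ 0.03  0.46  0.24  1.84 -0.14  0.85  1.57] t 14.7
pos [ 554.43 -166.37  106.26] xax [ 5.e-04  4.e-04 -1.e+00] yaw 71.0
to mouth [0.33 0.06 0.01]
```

Call:
{"op": "servo_tool", "data": {"steps": [{"grip": 1, "slide": [-0.03, 0, 0], "dr": [4, 0, 0]}, {"grip": 1, "slide": [0, 0, 0], "dr": [4, 0, 0]}, {"grip": 1, "slide": [0, 0, 0], "dr": [4, 0, 0]}]}}

```text
time_s: 15.0
eef_pos: [0.5547, -0.1664, 0.1063]
tool_rot: [-0.8, 1.418, 0.8]
force: [-0.0, 0.2, 8.9]
width: 0.632
```

```bash
python3 m.py
```

```text
f [-0.04  0.19  8.86] m [-0.017 -0.034  0.17 ] w 0.632 q [-0.01  0.47  0.29  1.85 -0.17  0.85  1.39] t 15.0
pos [ 554.7  -166.38  106.3 ] xax [ 1.1e-03  2.0e-04 -1.0e+00] yaw 58.8
to mouth [ 0.33  0.08 -0.02]
```

Friction torque is about 0.17 N m, which is safe. I'll keep turning.

Call:
{"op": "servo_tool", "data": {"steps": [{"grip": 1, "slide": [0, 0, 0], "dr": [4, 0, 0]}, {"grip": 1, "slide": [0, 0, 0], "dr": [4, 0, 0]}, {"grip": 1, "slide": [0, 0, 0], "dr": [3, 0, 0]}]}}

```text
time_s: 15.3
eef_pos: [0.5548, -0.1663, 0.1063]
tool_rot: [-0.653, 1.469, 0.652]
force: [0.2, -0.0, 8.9]
width: 0.633
```

Call:
{"op": "servo_tool", "data": {"steps": [{"grip": 1, "slide": [0, 0, 0], "dr": [4, 0, 0]}, {"grip": 1, "slide": [0, 0, 0], "dr": [4, 0, 0]}, {"grip": 1, "slide": [0, 0, 0], "dr": [3, 0, 0]}]}}

```text
time_s: 15.6
eef_pos: [0.5546, -0.1662, 0.1061]
tool_rot: [-0.503, 1.511, 0.504]
force: [0.4, -0.2, 6.3]
width: 0.634
```

Call:
{"op": "servo_tool", "data": {"steps": [{"grip": 1, "slide": [0, 0, 0], "dr": [4, 0, 0]}, {"grip": 1, "slide": [0, 0, 0], "dr": [4, 0, 0]}]}}

```text
time_s: 15.8
eef_pos: [0.5545, -0.166, 0.1054]
tool_rot: [-0.394, 1.534, 0.395]
force: [2.5, 0.6, -0.5]
width: 0.634
```

```bash
python3 m.py
```

```text
f [ 2.47  0.57 -0.49] m [-0.108 -0.52   0.081] w 0.634 q [-0.11  0.48  0.42  1.85 -0.25  0.86  0.94] t 15.8
pos [ 554.45 -166.03  105.4 ] xax [ 3.e-04  4.e-04 -1.e+00] yaw 28.8
to mouth [ 0.24  0.02 -0.05]
```

Call:
{"op": "servo_tool", "data": {"steps": [{"grip": 1, "slide": [0.1, 0, 0], "dr": [2, 0, 0]}, {"grip": 1, "slide": [0.1, 0, 0], "dr": [0, 0, 0]}, {"grip": 1, "slide": [0, 0, 0], "dr": [0, 0, 0]}]}}

```text
time_s: 16.1
eef_pos: [0.5542, -0.1664, 0.1031]
tool_rot: [-0.371, 1.539, 0.371]
force: [2.3, -0.8, -0.2]
width: 0.635
```

```bash
python3 m.py
```

```text
f [ 2.28 -0.84 -0.25] m [-0.213 -0.464  0.048] w 0.635 q [-0.11  0.49  0.43  1.86 -0.26  0.86  0.92] t 16.1
pos [ 554.2  -166.41  103.07] xax [-4.e-04 -1.e-04 -1.e+00] yaw 27.1
to mouth [ 0.01  0.04 -0.01]
```

Call:
{"op": "servo_tool", "data": {"steps": [{"grip": 1, "slide": [0.1, -0.01, 0.03], "dr": [0, 0, 0]}, {"grip": 1, "slide": [0.1, 0, 0], "dr": [0, 0, 0]}, {"grip": 1, "slide": [0.1, 0, 0], "dr": [0, 0, 0]}, {"grip": 1, "slide": [0.1, 0, 0], "dr": [0, 0, 0]}, {"grip": 1, "slide": [0.1, 0, 0], "dr": [0, 0, 0]}, {"grip": 1, "slide": [0, 0, 0], "dr": [0, 0, 0]}]}}

```text
time_s: 16.7
eef_pos: [0.5544, -0.1663, 0.0985]
tool_rot: [-0.369, 1.539, 0.37]
force: [-2.0, 0.9, 7.2]
width: 0.63
```

```bash
python3 m.py
```

```text
f [-2.03  0.87  7.17] m [-0.007  0.335 -0.045] w 0.63 q [-0.11  0.49  0.43  1.86 -0.26  0.85  0.92] t 16.7
pos [ 554.39 -166.29   98.5 ] xax [-4.e-04  3.e-04 -1.e+00] yaw 27.0
to mouth [-0.45  0.04 -0.04]
```

Call:
{"op": "servo_tool", "data": {"steps": [{"grip": 1, "slide": [0.1, 0, 0], "dr": [0, 0, 0]}, {"grip": 1, "slide": [0.1, 0, 0], "dr": [0, 0, 0]}, {"grip": 1, "slide": [0.1, 0, 0], "dr": [0, 0, 0]}, {"grip": 1, "slide": [0.05, 0, 0], "dr": [0, 0, 0]}, {"grip": 1, "slide": [0, 0, 0], "dr": [0, 0, 0]}]}}

```text
time_s: 17.2
eef_pos: [0.5544, -0.1663, 0.0954]
tool_rot: [-0.369, 1.539, 0.37]
force: [-2.2, 1.2, 8.0]
width: 0.629
```

```bash
python3 m.py
```

```text
f [-2.15  1.22  7.96] m [ 0.094  0.642 -0.016] w 0.629 q [-0.11  0.5   0.42  1.86 -0.27  0.84  0.92] t 17.2
pos [ 554.43 -166.34   95.42] xax [-2.e-04  5.e-04 -1.e+00] yaw 27.0
to mouth [-0.76  0.05 -0.04]
```

Call:
{"op": "servo_tool", "data": {"steps": [{"grip": 1, "slide": [0.05, 0, 0], "dr": [0, 0, 0]}, {"grip": 1, "slide": [0, 0, 0], "dr": [0, 0, 0]}]}}

```text
time_s: 17.4
eef_pos: [0.5544, -0.1663, 0.095]
tool_rot: [-0.369, 1.539, 0.37]
force: [-3.5, 0.9, 11.0]
width: 0.633
```

Call:
{"op": "servo_tool", "data": {"steps": [{"grip": 1, "slide": [0.05, 0, 0], "dr": [0, 0, 0]}, {"grip": 1, "slide": [0, 0, 0], "dr": [0, 0, 0]}]}}

```text
time_s: 17.6
eef_pos: [0.5544, -0.1664, 0.0946]
tool_rot: [-0.369, 1.539, 0.37]
force: [-3.0, -0.1, 10.9]
width: 0.635
```

Call:
{"op": "servo_tool", "data": {"steps": [{"grip": 1, "slide": [0, 0.01, -0.03], "dr": [4, 0, 0]}, {"grip": 1, "slide": [0, 0, 0], "dr": [4, 0, 0]}, {"grip": 1, "slide": [0, 0, 0], "dr": [4, 0, 0]}, {"grip": 1, "slide": [0, 0, 0], "dr": [4, 0, 0]}]}}

```text
time_s: 18.0
eef_pos: [0.5552, -0.1667, 0.095]
tool_rot: [-0.149, 1.564, 0.148]
force: [-1.2, 0.7, 9.7]
width: 0.633
```

```bash
python3 m.py
```

```text
f [-1.18  0.66  9.66] m [-0.026  0.205  0.164] w 0.633 q [-0.16  0.51  0.5   1.86 -0.32  0.84  0.69] t 18.0
pos [ 555.18 -166.66   94.96] xax [ 2.e-03 -1.e-04 -1.e+00] yaw 10.8
to mouth [-0.8   0.08 -0.11]
```

Call:
{"op": "servo_tool", "data": {"steps": [{"grip": 1, "slide": [0.02, 0, -0.05], "dr": [4, 0, 0]}, {"grip": 1, "slide": [0, 0, 0], "dr": [4, 0, 0]}, {"grip": 1, "slide": [0, 0, 0], "dr": [4, 0, 0]}, {"grip": 1, "slide": [0, 0, 0], "dr": [4, 0, 0]}]}}

```text
time_s: 18.4
eef_pos: [0.555, -0.1668, 0.0949]
tool_rot: [0.07, 1.567, -0.071]
force: [0.7, 0.2, 10.3]
width: 0.634
```

```bash
python3 m.py
```

```text
f [ 0.73  0.21 10.29] m [-0.076  0.107  0.086] w 0.634 q [-0.21  0.52  0.57  1.87 -0.37  0.85  0.45] t 18.4
pos [ 555.   -166.79   94.87] xax [ 2.6e-03 -3.0e-04 -1.0e+00] yaw -5.2
to mouth [-0.81  0.06 -0.11]
```

Call:
{"op": "servo_tool", "data": {"steps": [{"grip": 1, "slide": [0, 0, 0], "dr": [4, 0, 0]}, {"grip": 1, "slide": [0, 0, 0], "dr": [4, 0, 0]}, {"grip": 1, "slide": [0, 0, 0], "dr": [4, 0, 0]}, {"grip": 1, "slide": [0, 0, 0], "dr": [4, 0, 0]}]}}

```text
time_s: 18.8
eef_pos: [0.5549, -0.1669, 0.0948]
tool_rot: [0.29, 1.549, -0.289]
force: [0.4, -0.2, 9.3]
width: 0.631
```

```bash
python3 m.py
```

```text
f [ 0.45 -0.19  9.33] m [-0.063  0.11   0.114] w 0.631 q [-0.26  0.54  0.64  1.87 -0.42  0.86  0.22] t 18.8
pos [ 554.93 -166.85   94.84] xax [ 2.5e-03 -3.0e-04 -1.0e+00] yaw -21.2
to mouth [-0.82  0.03 -0.12]
```

Call:
{"op": "servo_tool", "data": {"steps": [{"grip": 1, "slide": [0, 0, 0], "dr": [4, 0, 0]}, {"grip": 1, "slide": [0, 0, 0], "dr": [4, 0, 0]}]}}

```text
time_s: 19.0
eef_pos: [0.555, -0.1669, 0.0948]
tool_rot: [0.399, 1.531, -0.399]
force: [0.3, -0.2, 10.5]
width: 0.632
```

```bash
python3 m.py
```

```text
f [ 0.31 -0.19 10.52] m [-0.087  0.056  0.054] w 0.632 q [-0.28  0.55  0.68  1.87 -0.45  0.87  0.11] t 19.0
pos [ 554.96 -166.88   94.81] xax [ 2.5e-03 -4.0e-04 -1.0e+00] yaw -29.2
to mouth [-0.82  0.02 -0.13]
```

Call:
{"op": "servo_tool", "data": {"steps": [{"grip": 1, "slide": [0, 0, 0], "dr": [3, 0, 0]}, {"grip": 1, "slide": [0, 0, 0], "dr": [0, 0, 0]}]}}

```text
time_s: 19.2
eef_pos: [0.555, -0.1669, 0.0948]
tool_rot: [0.439, 1.523, -0.439]
force: [-0.1, -0.0, 10.5]
width: 0.632
```

```bash
python3 m.py
```

```text
f [-0.07 -0.03 10.53] m [-0.008  0.11  -0.089] w 0.632 q [-0.29  0.56  0.69  1.87 -0.46  0.87  0.07] t 19.2
pos [ 554.98 -166.88   94.76] xax [ 2.4e-03 -5.0e-04 -1.0e+00] yaw -32.1
to mouth [-0.82  0.01 -0.13]
```

Call:
{"op": "servo_tool", "data": {"steps": [{"grip": 1, "slide": [0, 0, 0], "dr": [3, 0, 0]}, {"grip": 1, "slide": [0, 0, 0], "dr": [0, 0, 0]}]}}

```text
time_s: 19.4
eef_pos: [0.5549, -0.1669, 0.0948]
tool_rot: [0.479, 1.515, -0.479]
force: [-0.8, -0.1, 9.3]
width: 0.634
```

```bash
python3 m.py
```

```text
f [-0.79 -0.13  9.34] m [-0.113  0.172  0.159] w 0.634 q [-0.3   0.56  0.71  1.87 -0.47  0.88  0.02] t 19.4
pos [ 554.92 -166.89   94.79] xax [ 2.3e-03 -5.0e-04 -1.0e+00] yaw -35.1
to mouth [-0.82  0.01 -0.13]
```

Call:
{"op": "servo_tool", "data": {"steps": [{"grip": 1, "slide": [0, 0, 0], "dr": [3, 0, 0]}, {"grip": 1, "slide": [0, 0, 0], "dr": [0, 0, 0]}]}}

```text
time_s: 19.6
eef_pos: [0.555, -0.1669, 0.0948]
tool_rot: [0.52, 1.505, -0.519]
force: [-0.4, 0.2, 10.4]
width: 0.636
```

```bash
python3 m.py
```

```text
f [-0.36  0.18 10.35] m [-0.079  0.173  0.276] w 0.636 q [-0.31  0.56  0.72  1.87 -0.48  0.88 -0.02] t 19.6
pos [ 554.95 -166.86   94.8 ] xax [ 2.3e-03 -5.0e-04 -1.0e+00] yaw -38.1
to mouth [-0.82 -0.   -0.13]
```

Call:
{"op": "servo_tool", "data": {"steps": [{"grip": 1, "slide": [0, 0, 0], "dr": [2, 0, 0]}, {"grip": 1, "slide": [0, 0, 0], "dr": [0, 0, 0]}]}}

```text
time_s: 19.8
eef_pos: [0.5549, -0.1669, 0.0948]
tool_rot: [0.547, 1.498, -0.546]
force: [-0.0, -0.2, 11.1]
width: 0.628
```

```bash
python3 m.py
```

```text
f [-0.03 -0.19 11.1 ] m [-0.029  0.191  0.3  ] w 0.628 q [-0.32  0.57  0.73  1.87 -0.48  0.88 -0.05] t 19.8
pos [ 554.95 -166.88   94.83] xax [ 2.4e-03 -5.0e-04 -1.0e+00] yaw -40.0
to mouth [-0.82 -0.01 -0.13]
```

Call:
{"op": "servo_tool", "data": {"steps": [{"grip": 1, "slide": [-0.1, 0, 0], "dr": [-1, 0, 0]}, {"grip": 1, "slide": [-0.1, 0, 0], "dr": [0, 0, 0]}, {"grip": 1, "slide": [-0.1, 0, 0], "dr": [0, 0, 0]}, {"grip": 1, "slide": [0, 0, 0], "dr": [0, 0, 0]}]}}

```text
time_s: 20.2
eef_pos: [0.5549, -0.1669, 0.0975]
tool_rot: [0.533, 1.502, -0.532]
force: [1.0, 0.5, 6.9]
width: 0.633
```

```bash
python3 m.py
```

```text
f [1.02 0.45 6.93] m [-0.086 -0.082 -0.003] w 0.633 q [-0.32  0.56  0.73  1.87 -0.48  0.89 -0.04] t 20.2
pos [ 554.85 -166.86   97.53] xax [ 2.2e-03 -4.0e-04 -1.0e+00] yaw -39.0
to mouth [-0.55 -0.   -0.12]
```

Call:
{"op": "servo_tool", "data": {"steps": [{"grip": 1, "slide": [-0.1, 0, 0], "dr": [0, 0, 0]}, {"grip": 1, "slide": [-0.05, 0, 0], "dr": [0, 0, 0]}, {"grip": 1, "slide": [0, 0, 0], "dr": [0, 0, 0]}]}}

```text
time_s: 20.5
eef_pos: [0.5548, -0.1668, 0.0981]
tool_rot: [0.532, 1.502, -0.533]
force: [5.3, -2.2, -1.6]
width: 0.631
```

```bash
python3 m.py
```

```text
f [ 5.35 -2.2  -1.64] m [-0.525 -0.966 -0.067] w 0.631 q [-0.32  0.56  0.73  1.87 -0.47  0.89 -0.04] t 20.5
pos [ 554.8  -166.81   98.06] xax [ 0.0017 -0.0011 -1.    ] yaw -39.0
to mouth [-0.49 -0.   -0.11]
```

Call:
{"op": "servo_tool", "data": {"steps": [{"grip": 1, "slide": [0.06, 0, 0], "dr": [0, 0, 0]}, {"grip": 0.2, "slide": [0, 0, 0], "dr": [0, 0, 0]}, {"grip": 0, "slide": [0, 0, 0], "dr": [0, 0, 0]}, {"grip": 0, "slide": [0, 0, 0], "dr": [0, 0, 0]}, {"grip": 0, "slide": [0, 0, 0], "dr": [0, 0, 0]}, {"grip": 0, "slide": [-2, 0, 0], "dr": [0, 0, 0]}, {"grip": 0, "slide": [-4, 0, 0], "dr": [0, 0, 0]}, {"grip": 0, "slide": [-4, 0, 0], "dr": [0, 0, 0]}, {"grip": 0, "slide": [0, 0, 0], "dr": [0, 0, 0]}, {"grip": 0, "slide": [0, 0, 0], "dr": [0, 0, 0]}, {"grip": 0, "slide": [0, 0, 0], "dr": [0, 0, 0]}, {"grip": 0, "slide": [0, 0, 0], "dr": [0, 0, 0]}]}}

```text
time_s: 21.7
eef_pos: [0.5531, -0.1661, 0.1962]
tool_rot: [0.533, 1.507, -0.533]
force: [-0.3, -0.5, -0.2]
width: 0.997
```

```bash
python3 m.py; python3 - <<'E'
from h import *
T=tool();im=cams.capture("wrist");sd=cams.capture("side")
c=(.5545,-.1664)
a=im.copy()
ts=np.linspace(0,6.283,90)
for z in(.112,.084):
  for t in ts:
    u,v=pix("wrist",[c[0]+.028*np.cos(t),c[1]+.028*np.sin(t),z],T)
    if z>.1: cv2.circle(a,(round(u),round(v)),0,(0,0,255),-1)
m=(im.max(2)<60).astype(np.uint8)*255;m[:,:220]=0;m[:,420:]=0;m[300:]=0
for k in cv2.findContours(m,0,1)[0]:
    if cv2.contourArea(k)>500:print(cv2.boundingRect(k))
A=cv2.resize(a[140:300,230:400],None,fx=2.4,fy=2.8,interpolation=2);B=cv2.resize(sd[170:260,300:400],(392,448),interpolation=2)
cv2.imwrite("pics/fin.png",np.hstack([A,B]))
E
```

```text
f [-0.35 -0.54 -0.21] m [-0.109  0.099 -0.017] w 0.997 q [-0.39  0.44  0.82  1.78 -0.36  1.07 -0.13] t 21.7
pos [ 553.09 -166.07  196.17] xax [-2.4e-03  3.0e-04 -1.0e+00] yaw -39.0
to mouth [9.32 0.06 0.08]
(278, 191, 84, 85)
(268, 152, 103, 72)
```

View pics/fin.png

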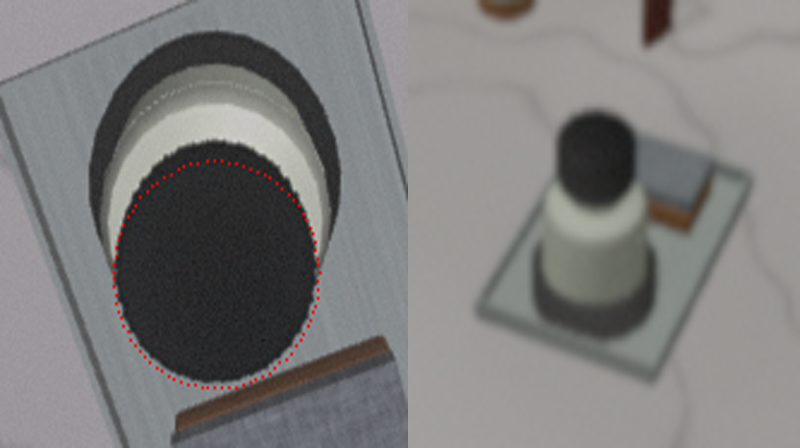

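The picture shows the cap level on the neck, matching the predicted top circle at about (318,237) in the wrist view. The gripper is clear of it, so I'm handing in.

```bash
python3 -c "
from workcell import order,sense
print(order.hand_in(),sense()['time_s'])"
```

```text
the job is handed in; nothing more can be done
the job is handed in; nothing more can be done
```

The cap is back on the tub and, by every check I could make, locked in its catches. I handed the job in shortly after 21.7 s; the hand-in reports no verdict.

**What I did:** I took the rightmost black cap, at pixel (259,254) in the top view, and centred it with two grips at right angles. I set it on the neck lugs and turned it lightly until it dropped into the gaps. Then I pressed it about 6 mm (about 11 N) and turned it about 67° clockwise to the stop, where torque rose to about 0.3 N m. I then let the spring lift it and released it.

**Last checks:**
- **Locked:** A light upward pull before release stopped about 2.9 mm below the free-liner height, where the catches should hold it (3 mm expected). That puts the rim about 19 mm below the mouth.
- **Level and centred:** The final pictures show the cap level and on the axis, with the gripper clear of it. The wrist outline matched the predicted circle except for a pixel or two at the far edge; I put that down to a rounded top edge, because it looked the same at the start.
- **Force:** The highest vertical force I read was about 12 N, against the 40 N limit.

**Disagreements:**
- The first top-camera estimate of the mouth was about 5 mm off the wrist camera's. I used the wrist value, and contact confirmed it to about 1 mm.
- One force reading while pressing was low, 8 N where about 10.5 N was expected. The next ones read 11 N.

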